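Strip the drive end of an alternator

ROBOT

A 7-joint arm with a two-finger parallel gripper is mounted at the origin on the work surface. World frame = base frame: x ahead of the robot, y to its left, z up, the work surface at z = 0. Lengths are in mm, angles in rad, forces in N, time in s.
With the tool pointing down it reaches from about 350 to 900 mm from the base axis. Payload 19.9 kg.
Tool frame: the origin (TCP) lies midway between the tips of the shut fingers; the grasp point (between the pads) lies 19 mm behind it; z points along the fingers, y is the line along which they close (so a half turn about z gives the same grasp; the last joint's range is limited). The gripper opens to 94 mm and grips with 3 to 60 N. Pads are 16 mm wide; open, the fingers measure 119 mm over their backs; the gripper's body (75 mm by 177 mm) begins 78 mm behind the grasp point.
Start: joints at [-1.155, 0.417, -0.01, 1.614, 0.005, 1.111, -0.053], TCP at [275.661, 560.901, 205.425] pointing down, gripper open.
Joint ranges: [-2.81, 2.81], [-0.39, 2.02], [-1.27, 1.25], [0.06, 2.57], [-1.19, 4.33], [0.19, 2], [-2.82, 2.82]. Speed limits (rad/s): [1.89, 1.89, 2.39, 2.39, 3.01, 3.01, 3.01].

INTERFACE

Orientations are given as a unit quaternion [w, x, y, z].
In Python, from station import * gives the robot as it stands.
- The arm moves only by the tool servo_tool, never from a script. Its argument "targets" is a list that holds one entry, the list of rows, each a list of 7 numbers: the shift along the world's x, y, z in mm, then the turn, a rotation vector about the world's x, y, z in units of 5 degrees (1.0 is 5 degrees), then the finger opening in mm, from 0 to 94. A call has 1 to 8 rows; each row is the pose to reach, as a shift and turn from the pose commanded when the call began; what a row does not reach only later rows make up. A row lasts 1/12 s, in which the tool goes at most 41.7 mm and 7.16 degrees, less where a joint would pass 70% of its speed; a pose out of reach is approached as far as the arm can. A call with a gripper value outside its range is refused whole. The fingers move at their own pace and stop on an object; "newtons" is the grip in N (left out, the last holds). Time passes only in rows, so rows that repeat a pose let the fingers close. It gives the time, the measured TCP pose, the force, the opening and the grip force at its end, in the units of the state.
- observe(): the state, without advancing time (a new reading comes with each control period).
- read_camera(name): name is "side" or "top" or "wrist"; returns a dict with "color" (384x512x3 uint8, blue, green, red), "camera_matrix" (3x3 intrinsics, pixels), "distortion" ([k1, k2, p1, p2, k3] as OpenCV has them; the pictures are not rectified), "rvec" (rotation vector, rad) and "tvec" (3), from world to camera coordinates, as OpenCV has them; the wrist camera has in their place "T_tool_cam" (4x4, takes a point from camera to tool coordinates, whose origin is the TCP and whose axes are the flange's). Camera axes: x right, y down, z forward; pixel columns grow to the right and rows downward; lengths in mm; the calibration is good to about 2 mm. A picture is of the moment at which its call begins: read the wrist's pose just before it. There is no depth.
- job_done(): hands the job in; it is judged then, once.
Trained networks look in a picture, given as the dict that the camera call returned (one of the last four; its "shot" number tells which), for a name from the list of things; names that differ only in an ending like _2 or _b are one class to them, and where a whole thing is asked for, a point or a joint stands for the part that bears it (a point fixed in the world has none). Each returns a list of dicts, best first, with "p" (0 to 1); they miss things now and then, are a little off and sometimes report something else, mostly with a low value. They report only what shows in the picture. A call takes as long as a camera call.
- trace(picture, name): "region" (384x512 bool, what is visible of it).
- pinpoint(picture, name): "at" ([x, y, z] in mm, in world coordinates, good to about 4 mm: a listed point, or the origin of a listed thing).
The state is a dict: "time_s": time; "joint_positions": joint angles; "joint_vel": joint speeds; "joint_efforts": joint torques, N m; "tcp_pos": TCP position; "orientation": TCP orientation; "ft_force": force on the tool from outside, world axes, zero at the start; "moment": the same for the moment, N m; "grip_width": opening from 0.0 (shut) to 1.0 (fully open); "grip_force": force on a finger pad.
Only numpy, scipy, OpenCV 4.12 (cv2) and the standard library are available. Lean on these libraries where they do the work, as an engineer would, in place of code of your own. Each camera call takes 0.05 s, during which the arm holds its last target. There are 200 camera calls.

TASK

The alternator stands shaft-up in its fixture with the nut already run off the thread, so strip its drive end from the top down, one part at a time: the nut into the steel parts dish, the yellow washer into the red scrap bin, the pulley over the spindle of the green checking stand and right down on its seat, and the fan into the wire wash basket, flat on the floor of it with the hub up. Set the pulley and the fan down, do not let them fall, and do not shift or tip the white paste jar.

Things in the scene. Friction and masses are not known exactly. Their poses are not given: they have to be found in the camera images.
- alternator: Fixed aluminium alternator upright in a round fixture, 125 mm across, 170 mm over its lugs, shaft up. Origin on its axis at the bench, z up. The loose stack (upwards: fan, pulley, washer, nut; none screwed or pressed on) rests on its shoulder 138 mm above the bench; shaft 16 mm thick to 185 mm, then 12 mm to its tip at 203 mm.
- nut: Dark steel hexagon nut on top of the stack, 27 mm across flats, 13 mm high, 17 mm bore, 50 g. Origin at the centre of its underside, z along its axis; two of its flats face along its own +y and -y (others every 60 degrees). At the start its underside is 197 mm above the bench.
- washer: Thick yellow (zinc-passivated) flat washer under the nut, 40 mm outside, 17 mm bore, 7 mm thick, 50 g. Origin at the centre of its underside, z along its axis; at the start 190 mm above the bench.
- pulley: Bright steel ribbed belt pulley under the washer, 62 mm outside, 21 mm bore, 22 mm high, about 300 g. Origin at the centre of its underside, z along its axis; at the start 168 mm above the bench.
- fan: Black fan under the pulley, about 160 g: hub 40 mm outside, 21 mm bore, 30 mm high; disc 96 mm across, its top face 17 mm above the hub's underside, so 13 mm of hub stands up above the disc; eight blades hang below the disc. Origin at the centre of the hub's underside, z up along its axis; at the start 138 mm above the bench.
- dish: Fixed round stainless parts dish, open at the top, 108 mm across the rim, 86 mm at the foot, 24 mm high, inner floor 5 mm above the bench. Origin at the centre of its underside.
- scrap_bin: Fixed red plastic stacking bin, open at the top, 120 mm along its x, 96 mm along its y, 3 mm walls 42 mm high (the front wall, at its -x end, 28 mm), inner floor 3 mm above the bench. Origin at the centre of its underside.
- checking_stand: Fixed green checking stand, plate 14 mm high, 92 mm along its y. Origin at the bench under its spindle. Pulley seat: round shoulder 38 mm across, top 30 mm above bench; spindle above it 16 mm thick to 56 mm, tapering to 7 mm at its tip, 68 mm above bench. A black dial gauge (top 49 mm high, 36 mm across) stands 62 mm to its +x, feeler ending 34 mm from the axis: close the fingers along its y.
- wash_basket: Fixed square wire basket, open at the top, 140 mm outside, 134 mm inside, 28 mm high, inner floor 4 mm above the bench. Origin at the centre of its underside.
- paste_jar: Loose white jar of contact paste, lid on, 56 mm across and 42 mm high, a bystander standing at the back between the places. Origin at the centre of its underside, z up.

How it is judged:
By the outcome, as a careful person would: the job done as asked, in the order asked, and still so for the second after the job is handed in, with the robot touching nothing.
It also fails if it takes over 106 s, if anything falls off the work surface, if the arm or the gripper's body presses on something with over 40 N, if the wrist force passes 120 N, or if a joint passes its speed limit or range.

## Working session

There is one attempt and no reset: what is moved stays moved. The work goes in short steps, Python scripts to look and compute and a tool call to move; the robot and the scene stay as the last step left them, time stands still between calls to the robot, and variables do not carry over. Pictures are saved under pics/ and viewed, at most 14 in all, crops included, and the job is handed in when it is done.

Besides the shell and the picture viewer there is one more tool, called after "Emit:" by a JSON object that holds its "method" and its "body". servo_tool: Moves the arm, as the interface text tells. Its arguments: {"type":"object","properties":{"targets":{"type":"array","items":{"type":"array","items":{"type":"array","items":{"type":"number"}}}},"newtons":{"type":"number"}},"required":["targets"]}

```bash
mkdir -p pics; ls
cat > h.py <<'E'
from station import *
import numpy as np, cv2
def save(p,n): cv2.imwrite('pics/'+n+'.png',p['color'])
E
python3 - <<'E'
from h import *
s=observe();print({k:np.round(v,3).tolist() for k,v in s.items()})
names=["alternator","nut","washer","pulley","fan","dish","scrap_bin","checking_stand","wash_basket","paste_jar"]
for c in ["top","side"]:
    p=read_camera(c);save(p,c)
    for n in names:
        r=pinpoint(p,n)
        print(c,n,[(np.round(q["at"]).tolist(),round(q["p"],2)) for q in r[:2]])
a=cv2.imread('pics/top.png');b=cv2.imread('pics/side.png')
cv2.imwrite('pics/both.png',cv2.resize(np.vstack([a,b]),None,fx=.78,fy=.78))
E
```

```text
pics
{'time_s': 0.0, 'joint_positions': [-1.155, 0.418, -0.01, 1.614, 0.005, 1.111, -0.053], 'joint_vel': [-0.001, -0.001, 0.0, 0.001, -0.0, 0.0, -0.001], 'joint_efforts': [-0.001, -85.123, 0.638, -42.597, -0.049, 0.019, 0.0], 'tcp_pos': [275.552, 560.571, 204.84], 'orientation': [-0.0, 0.226, 0.974, -0.001], 'ft_force': [-0.32, 0.735, 0.563], 'moment': [-0.008, 0.001, 0.011], 'grip_force': 0.0, 'grip_width': 0.999}
top alternator [([446.0, 52.0, 1.0], 0.57)]
top nut [([445.0, 51.0, 196.0], 0.44)]
top washer [([444.0, 50.0, 190.0], 0.53)]
top pulley [([444.0, 48.0, 164.0], 0.76)]
top fan [([448.0, 48.0, 141.0], 0.94)]
top dish [([436.0, -302.0, -2.0], 0.7)]
top scrap_bin [([638.0, 228.0, -2.0], 0.62)]
top checking_stand [([664.0, -226.0, 3.0], 0.95), ([432.0, -304.0, -1.0], 0.7)]
top wash_basket [([425.0, 316.0, 2.0], 0.74), ([443.0, 50.0, 199.0], 0.43)]
top paste_jar [([684.0, -22.0, 2.0], 0.95)]
side alternator [([446.0, 51.0, -0.0], 0.77), ([443.0, 50.0, 139.0], 0.24)]
side nut [([444.0, 48.0, 194.0], 0.7), ([445.0, 50.0, 202.0], 0.65)]
side washer [([447.0, 49.0, 196.0], 0.45)]
side pulley [([444.0, 51.0, 171.0], 0.82)]
side fan [([443.0, 49.0, 136.0], 0.53)]
side dish [([429.0, -298.0, 3.0], 0.59), ([439.0, 52.0, 134.0], 0.19)]
side scrap_bin [([641.0, 228.0, 0.0], 0.9)]
side checking_stand [([663.0, -226.0, 3.0], 0.55)]
side wash_basket [([427.0, 313.0, 2.0], 0.6)]
side paste_jar [([686.0, -23.0, 1.0], 0.79), ([431.0, -298.0, -1.0], 0.32)]
```

View pics/top.png

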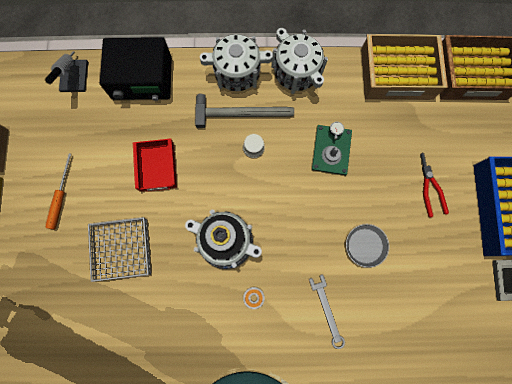

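View pics/side.png

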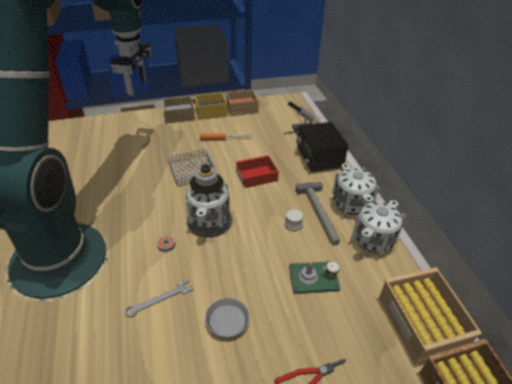

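The top picture shows the stack at about (220,236), dish (367,245), red bin (155,165), stand (332,155) with its gauge towards +x at (336,130), basket (119,249) and jar (254,146). All of these agree with the pinpoint results. Next I'll move above the stack.

Emit:
{"method": "servo_tool", "body": {"targets": [[[20, -40, 20, 0, 0, 1, 94], [35, -80, 50, 0, 0, 2, 94], [50, -118, 80, 0, 0, 3, 94], [65, -157, 110, 0, 0, 4, 94], [80, -195, 130, 0, 0, 5, 94], [93, -234, 130, 0, 0, 5.2, 94], [106, -273, 130, 0, 0, 5.2, 94], [119, -312, 130, 0, 0, 5.2, 94]]]}}

```text
time_s: 1.77
tcp_pos: [384.0, 280.0, 334.7]
orientation: [0.001, 0.001, 1.0, 0.001]
ft_force: [2.5, 0.2, -0.5]
grip_width: 1.0
grip_force: 0.0
```

Emit:
{"method": "servo_tool", "body": {"targets": [[[13, -39, 0, 0, 0, 0, 94], [26, -78, 0, 0, 0, 0, 94], [39, -117, 0, 0, 0, 0, 94], [50, -155, 0, 0, 0, 0, 94], [50, -194, 0, 0, 0, 0, 94], [50, -198, 0, 0, 0, 0, 94], [50, -198, 0, 0, 0, 0, 94]]]}}

```text
time_s: 2.35
tcp_pos: [433.7, 81.7, 333.8]
orientation: [0.0, 0.003, 1.0, 0.0]
ft_force: [-0.3, 1.0, 0.6]
grip_width: 1.0
grip_force: 0.0
```

```bash
cat >> h.py <<'E'
from scipy.spatial.transform import Rotation as Ro
def wrist(n=None):
    s=observe();p=read_camera("wrist")
    q=s["orientation"];T=np.eye(4);T[:3,:3]=Ro.from_quat([q[1],q[2],q[3],q[0]]).as_matrix();T[:3,3]=s["tcp_pos"]
    p["W"]=T@np.array(p["T_tool_cam"])
    if n: save(p,n)
    return s,p
def px2w(p,uv,z):
    "pixels -> world at height z"
    x=cv2.undistortPoints(np.float64(uv).reshape(-1,1,2),np.float64(p["camera_matrix"]),np.float64(p["distortion"]))[:,0]
    d=np.c_[x,np.ones(len(x))]@p["W"][:3,:3].T;c=p["W"][:3,3]
    return (c+d*((z-c[2])/d[:,2])[:,None])[:,:2]
def region_rect(p,name,z):
    r=trace(p,name)
    if not r: print(name,'none');return
    m=r[0]["region"].astype(np.uint8)
    c=max(cv2.findContours(m,cv2.RETR_EXTERNAL,cv2.CHAIN_APPROX_NONE)[0],key=cv2.contourArea)
    w=px2w(p,c[:,0],z).astype(np.float32)
    print(name,round(r[0]["p"],2),'circle',np.round(cv2.minEnclosingCircle(w),1) if 0 else [np.round(v,1).tolist() for v in cv2.minEnclosingCircle(w)],'rect',[np.round(v,1).tolist() for v in cv2.minAreaRect(w)])
    return w
def pin(p,*names):
    for n in names: print(n,[(np.round(q["at"],1).tolist(),round(q["p"],2)) for q in pinpoint(p,n)[:2]])
E
python3 - <<'E'
from h import *
s,p=wrist('w1');print(s["time_s"],s["tcp_pos"],s["orientation"],np.round(p["W"],2).tolist())
region_rect(p,"nut",210);region_rect(p,"washer",197);region_rect(p,"pulley",190);region_rect(p,"fan",155);pin(p,"nut","washer","pulley","fan")
E
```

```text
2.35 [433.65986239  81.67812713 333.80292884] [3.53132746e-04 3.41566787e-03 9.99994080e-01 2.18607481e-04] [[0.01, 0.97, 0.24, 365.08], [1.0, -0.01, -0.0, 81.71], [0.0, 0.24, -0.97, 513.82], [0.0, 0.0, 0.0, 1.0]]
nut 0.95 circle [[443.4, 49.6], 16.0] rect [[443.4, 49.7], [29.5, 29.5], 74.8]
washer 0.8 circle [[443.0, 49.3], 19.9] rect [[440.7, 50.1], [38.2, 34.8], 72.5]
pulley 0.93 circle [[443.0, 49.8], 32.5] rect [[443.2, 49.9], [60.7, 64.2], 43.9]
fan 0.87 circle [[444.9, 49.1], 48.7] rect [[444.5, 48.6], [95.6, 94.2], 89.6]
nut [([445.0, 49.3, 170.1], 0.66), ([447.9, 51.7, 193.0], 0.59)]
washer [([442.9, 43.9, 188.5], 0.66)]
pulley [([443.1, 50.0, 167.2], 0.92)]
fan []
```

View pics/w1.png

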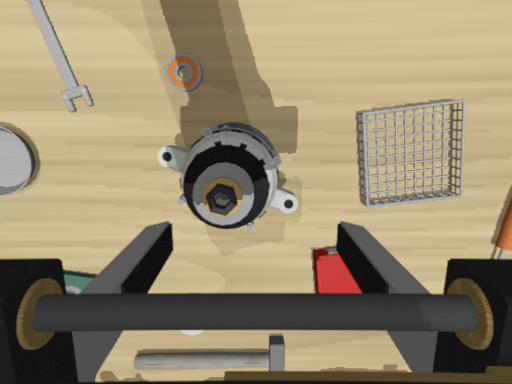

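The stack shows at pixel (222,200), and its axis is at about (443.3, 49.6). Next I need the nut's yaw and a zoomed crop. In the same pass I'll measure the basket.

Run:
```python
from h import *
s,p=wrist()
w=region_rect(p,"nut",210)
c=np.array(cv2.minEnclosingCircle(w)[0])
for a in range(0,60,5):
    ws=[np.ptp(w@[np.cos(t),np.sin(t)]) for t in np.radians(a+np.array([0,60,120]))]
    print(a,round(np.mean(ws),1),np.round(ws,1))
cv2.imwrite('pics/w1c.png',cv2.resize(p["color"][170:230,190:255],None,fx=8,fy=8,interpolation=cv2.INTER_CUBIC))
b=region_rect(p,"wash_basket",28);pin(p,"wash_basket")
```

```text
nut 0.83 circle [[443.3, 49.7], 16.0] rect [[443.6, 49.8], [28.2, 31.7], 44.6]
0 30.8 [31.3 30.4 30.6]
5 31.3 [31.7 30.9 31.2]
10 31.6 [32.  31.2 31.6]
15 31.6 [31.9 31.3 31.7]
20 31.5 [31.7 31.1 31.7]
25 31.1 [31.2 30.7 31.5]
30 30.5 [30.4 30.2 31. ]
35 29.9 [29.4 29.8 30.5]
40 29.2 [28.4 29.2 29.9]
45 28.8 [28.2 28.6 29.4]
50 29.5 [29.1 29.2 30.3]
55 30.1 [29.8 29.8 30.9]
wash_basket 0.84 circle [[426.7, 309.2], 100.4] rect [[426.8, 309.1], [142.5, 150.0], 6.6]
wash_basket [([428.0, 313.3, 2.5], 0.73)]
```

View pics/w1c.png

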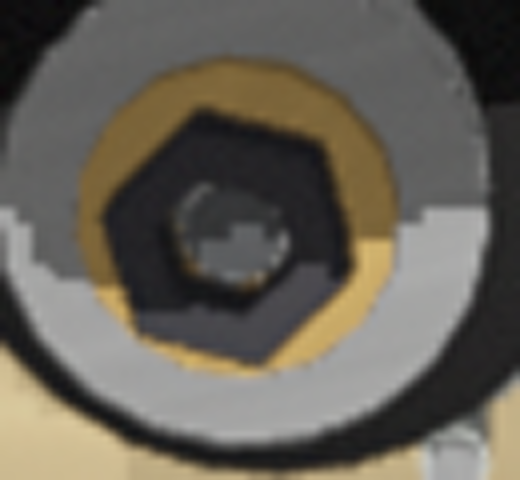

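Nut flats face 105°, so I turn +15° (3 units). I'll descend with the fingertips just above the washer top at 197 and close.

Emit:
{"method": "servo_tool", "body": {"targets": [[[5, -16, -35, 0, 0, 1.4, 80], [9.5, -32, -70, 0, 0, 2.8, 60], [9.5, -32, -105, 0, 0, 3, 50], [9.5, -32, -125, 0, 0, 3, 45], [9.5, -32, -134, 0, 0, 3, 45], [9.5, -32, -134.5, 0, 0, 3, 45], [9.5, -32, -134.5, 0, 0, 3, 24], [9.5, -32, -134.5, 0, 0, 3, 15]]], "newtons": 20}}

```text
time_s: 3.67
tcp_pos: [443.9, 52.0, 200.3]
orientation: [0.001, -0.129, 0.992, 0.0]
ft_force: [-0.2, 0.9, -0.3]
grip_width: 0.469
grip_force: 0.0
```

Emit:
{"method": "servo_tool", "body": {"targets": [[[0, 0, 0, 0, 0, 0, 15], [0, 0, 0, 0, 0, 0, 15], [0, 0, 0, 0, 0, 0, 15], [0, 0, 0, 0, 0, 0, 15]]]}}

```text
time_s: 4.0
tcp_pos: [443.7, 51.4, 199.8]
orientation: [0.001, -0.129, 0.992, -0.0]
ft_force: [0.8, -4.7, 6.8]
grip_width: 0.283
grip_force: 20.0
```

Emit:
{"method": "servo_tool", "body": {"targets": [[[0, 0, 10, 0, 0, 0, 15], [0, 0, 35, 0, 0, 0, 15], [0, -30, 55, 0, 0, 0, 15], [-2, -70, 65, 0, 0, 0, 15], [-4, -110, 60, 0, 0, 0, 15], [-6, -150, 50, 0, 0, 0, 15], [-8, -188, 35, 0, 0, 0, 15], [-10, -224, 15, 0, 0, 0, 15]]]}}

```text
time_s: 4.67
tcp_pos: [433.3, -174.3, 215.3]
orientation: [0.002, -0.129, 0.992, -0.0]
ft_force: [1.4, 0.7, -1.1]
grip_width: 0.285
grip_force: 20.0
```

Emit:
{"method": "servo_tool", "body": {"targets": [[[0, -32, -20, 0, 0, 0, 15], [0, -64, -40, 0, 0, 0, 15], [0, -96, -60, 0, 0, 0, 15], [0, -120, -80, 0, 0, 0, 15], [0, -125, -100, 0, 0, 0, 15], [0, -125, -110, 0, 0, 0, 15], [0, -125, -110, 0, 0, 0, 15]]]}}

```text
time_s: 5.25
tcp_pos: [432.3, -296.4, 102.6]
orientation: [-0.001, -0.129, 0.992, 0.001]
ft_force: [1.0, -0.2, -1.2]
grip_width: 0.286
grip_force: 20.0
```

Run:
```python
from h import *
s,p=wrist('w2');print(s["time_s"],s["tcp_pos"],s["grip_width"],s["grip_force"])
region_rect(p,"dish",24);pin(p,"dish","nut")
```

```text
5.25 [ 432.34636091 -296.36602263  102.60071402] 0.2860473955344347 19.999494552612305
dish 0.9 circle [[430.2, -300.5], 53.7] rect [[419.3, -304.2], [84.0, 107.0], 18.8]
dish [([431.4, -292.0, 2.5], 0.98)]
nut [([438.9, -294.6, 97.1], 0.85)]
```

View pics/w2.png

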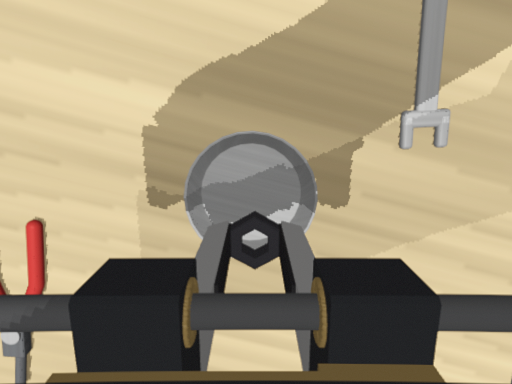

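The nut is held between the tips at (255,240), above the dish at (250,190). I'll lower it to just above the dish floor and open the fingers a little.

Emit:
{"method": "servo_tool", "body": {"targets": [[[0, -4, -38, 0, 0, 0, 15], [0, -4, -75, 0, 0, 0, 15], [0, -4, -90, 0, 0, 0, 15], [0, -4, -93.5, 0, 0, 0, 15], [0, -4, -93.5, 0, 0, 0, 15], [0, -4, -93.5, 0, 0, 0, 45], [0, -4, -93.5, 0, 0, 0, 45], [0, -4, -80, 0, 0, 0, 45]]]}}

```text
time_s: 6.12
tcp_pos: [433.0, -300.9, 24.1]
orientation: [-0.0, -0.129, 0.992, 0.0]
ft_force: [-1.6, -0.4, 0.2]
grip_width: 0.457
grip_force: 0.0
```

Emit:
{"method": "servo_tool", "body": {"targets": [[[0, 0, 40, 0, 0, 0, 50], [0, 20, 75, 0, 0, 0, 60], [0, 50, 105, 0, 0, 0, 60], [2, 85, 135, 0, 0, 0, 60], [4, 125, 160, 0, 0, 0, 60], [6, 165, 175, 0, 0, 0, 60], [8, 206, 180, 0, 0, 0, 60], [10, 247, 180, 0, 0, 0, 60]]]}}

```text
time_s: 6.78
tcp_pos: [443.2, -62.9, 206.6]
orientation: [0.003, -0.129, 0.992, 0.0]
ft_force: [0.8, -0.1, -0.3]
grip_width: 0.638
grip_force: 0.0
```

Emit:
{"method": "servo_tool", "body": {"targets": [[[1, 40, 0, 0, 0, -1.4, 60], [1, 80, 0, 0, 0, -2.8, 60], [1, 100, 0, 0, 0, -3, 60], [1, 104, 0, 0, 0, -3, 60], [1, 104, 0, 0, 0, -3, 60], [1, 104, 0, 0, 0, -3, 60]]]}}

```text
time_s: 7.28
tcp_pos: [443.7, 39.2, 204.4]
orientation: [0.001, 0.001, 1.0, 0.0]
ft_force: [0.8, 0.1, -0.4]
grip_width: 0.633
grip_force: 0.0
```

Run:
```python
from h import *
s,p=wrist('w3');print(s["time_s"],s["tcp_pos"],s["orientation"])
region_rect(p,"washer",197);region_rect(p,"pulley",190);region_rect(p,"fan",155);pin(p,"washer")
t=read_camera("top");save(t,'t2');pin(t,"nut","dish")
```

```text
7.2833 [443.72545751  39.19675672 204.40419126] [6.97632306e-04 9.72647809e-04 9.99999259e-01 2.23486399e-04]
washer 0.73 circle [[443.9, 49.2], 20.6] rect [[443.9, 49.0], [38.6, 40.6], 83.3]
pulley 0.6 circle [[442.5, 49.1], 32.7] rect [[442.6, 47.8], [58.2, 64.4], 74.2]
fan 0.66 circle [[444.4, 48.7], 48.2] rect [[436.7, 44.6], [77.9, 96.0], 27.8]
washer [([445.3, 42.5, 191.2], 0.76)]
nut [([435.5, -301.7, 4.4], 0.62)]
dish [([430.7, -298.2, -2.8], 0.62), ([660.5, -224.7, 4.3], 0.59)]
```

The nut is in the dish. Now the washer: centre the gripper on it and lower until the tips are just above the pulley top at 190.

Emit:
{"method": "servo_tool", "body": {"targets": [[[0, 10, 0, 0, 0, 0, 60], [0, 10, 0, 0, 0, 0, 60], [0, 10, -8, 0, 0, 0, 60], [0, 10, -12.5, 0, 0, 0, 60], [0, 10, -12.5, 0, 0, 0, 50], [0, 10, -12.5, 0, 0, 0, 30], [0, 10, -12.5, 0, 0, 0, 30], [0, 10, -12.5, 0, 0, 0, 30]]]}}

```text
time_s: 8.35
tcp_pos: [443.4, 49.4, 190.8]
orientation: [-0.0, 0.002, 1.0, -0.0]
ft_force: [-0.4, -0.0, -0.7]
grip_width: 0.413
grip_force: 20.0
```

Emit:
{"method": "servo_tool", "body": {"targets": [[[0, 0, 0, 0, 0, 0, 30], [0, 0, 0, 0, 0, 0, 30], [0, 0, 0, 0, 0, 0, 30]]]}}

```text
time_s: 8.6
tcp_pos: [443.5, 49.5, 191.0]
orientation: [-0.0, 0.002, 1.0, -0.0]
ft_force: [0.5, -0.2, -0.3]
grip_width: 0.415
grip_force: 20.0
```

Emit:
{"method": "servo_tool", "body": {"targets": [[[0, 0, 10, 0, 0, 0, 30], [0, 0, 35, 0, 0, 0, 30], [24, 22, 45, 0, 0, 0, 30], [51, 47, 45, 0, 0, 0, 30], [78, 72, 40, 0, 0, 0, 30], [105, 97, 30, 0, 0, 0, 30], [132, 121, 15, 0, 0, 0, 30], [158, 144, -5, 0, 0, 0, 30]]]}}

```text
time_s: 9.27
tcp_pos: [603.4, 195.5, 187.0]
orientation: [0.001, 0.001, 1.0, 0.001]
ft_force: [-0.3, 0.2, 1.0]
grip_width: 0.41
grip_force: 20.0
```

Emit:
{"method": "servo_tool", "body": {"targets": [[[20, 18, -25, 0, 0, 0, 30], [36, 33, -50, 0, 0, 0, 30], [37, 34, -80, 0, 0, 0, 30], [37, 34, -100, 0, 0, 0, 30], [37, 34, -100, 0, 0, 0, 30]]]}}

```text
time_s: 9.68
tcp_pos: [636.5, 227.2, 82.1]
orientation: [-0.003, 0.001, 1.0, -0.001]
ft_force: [0.1, -0.2, -0.6]
grip_width: 0.41
grip_force: 20.0
```

Run:
```python
from h import *
s,p=wrist('w4');print(s["time_s"],s["tcp_pos"],s["grip_width"],s["grip_force"])
region_rect(p,"scrap_bin",42);pin(p,"scrap_bin","washer")
```

```text
9.6833 [636.46869924 227.21124189  82.07498155] 0.40956586364884984 19.999926039017737
scrap_bin 0.59 circle [[626.1, 228.6], 66.8] rect [[623.9, 228.1], [97.1, 98.6], 5.1]
scrap_bin [([640.3, 226.1, 0.4], 0.73)]
washer [([637.8, 221.2, 80.4], 0.67)]
```

View pics/w4.png

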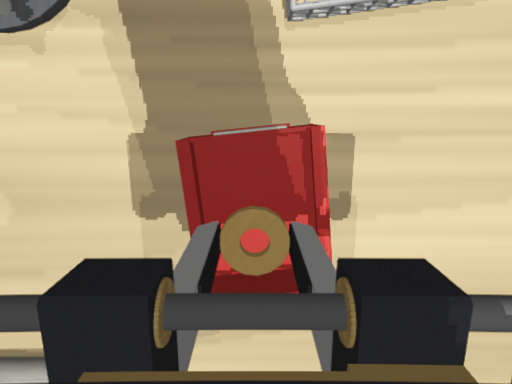

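The washer is held at (255,240) over the red bin. I'll lower it and release.

Emit:
{"method": "servo_tool", "body": {"targets": [[[2, 1, -35, 0, 0, 0, 30], [2, 1, -62, 0, 0, 0, 30], [2, 1, -72, 0, 0, 0, 30], [2, 1, -73, 0, 0, 0, 30], [2, 1, -73, 0, 0, 0, 52], [2, 1, -73, 0, 0, 0, 52], [2, 1, -70, 0, 0, 0, 52], [2, 1, -40, 0, 0, 0, 54]]]}}

```text
time_s: 10.55
tcp_pos: [638.6, 228.0, 43.7]
orientation: [-0.002, 0.001, 1.0, -0.001]
ft_force: [0.4, 0.5, 0.3]
grip_width: 0.569
grip_force: 0.0
```

Emit:
{"method": "servo_tool", "body": {"targets": [[[0, 0, 40, 0, 0, 0, 60], [-20, -18, 75, 0, 0, 0, 80], [-46, -42, 105, 0, 0, 0, 90], [-72, -66, 135, 0, 0, 0, 90], [-98, -90, 160, 0, 0, 0, 90], [-125, -114, 172, 0, 0, 0, 90], [-152, -139, 172, 0, 0, 0, 90], [-179, -164, 172, 0, 0, 0, 90]]]}}

```text
time_s: 11.22
tcp_pos: [460.9, 63.5, 220.3]
orientation: [0.002, 0.002, 1.0, 0.001]
ft_force: [0.6, -1.1, 0.6]
grip_width: 0.957
grip_force: 0.0
```

Run:
```python
from h import *
s,p=wrist('w5');print(s["time_s"],s["tcp_pos"],s["orientation"])
region_rect(p,"pulley",190);region_rect(p,"fan",155);pin(p,"pulley")
t=read_camera("top");save(t,'t3');pin(t,"washer","nut")
```

```text
11.2167 [460.8530995   63.46021993 220.29108223] [0.00183262 0.00152735 0.99999665 0.00100118]
pulley 0.85 circle [[443.5, 48.3], 31.9] rect [[444.1, 49.4], [60.3, 61.8], 42.0]
fan 0.83 circle [[444.6, 49.0], 48.0] rect [[444.5, 49.0], [95.5, 94.6], 53.7]
pulley [([444.8, 49.9, 167.2], 0.77)]
washer [([428.0, 312.6, 2.4], 0.39)]
nut [([433.3, -298.2, 2.9], 0.65)]
```

Emit:
{"method": "servo_tool", "body": {"targets": [[[-10, -8, 0, 0, 0, 0, 90], [-17.5, -14, -5, 0, 0, 0, 90], [-17.5, -14, -30, 0, 0, 0, 90], [-17.5, -14, -52, 0, 0, 0, 90], [-17.5, -14, -57, 0, 0, 0, 88], [-17.5, -14, -57, 0, 0, 0, 70], [-17.5, -14, -57, 0, 0, 0, 50], [-17.5, -14, -57, 0, 0, 0, 50]]], "newtons": 30}}

```text
time_s: 12.23
tcp_pos: [444.6, 50.5, 162.0]
orientation: [0.001, 0.002, 1.0, 0.0]
ft_force: [0.3, 0.1, 0.1]
grip_width: 0.757
grip_force: 0.0
```

Emit:
{"method": "servo_tool", "body": {"targets": [[[0, 0, 0, 0, 0, 0, 50], [0, 0, 0, 0, 0, 0, 50], [0, 0, 0, 0, 0, 0, 50]]]}}

```text
time_s: 12.48
tcp_pos: [444.6, 50.5, 161.9]
orientation: [0.001, 0.002, 1.0, 0.0]
ft_force: [-1.4, -0.3, 7.6]
grip_width: 0.645
grip_force: 30.0
```

Run:
```python
from h import *
t=cv2.imread('pics/t3.png')
a=cv2.resize(t[125:200,125:185],(480,600),interpolation=cv2.INTER_CUBIC);b=cv2.resize(t[115:180,305:357],(320,400),interpolation=cv2.INTER_CUBIC)
o=np.zeros((600,800,3),np.uint8);o[:,:480]=a;o[:400,480:]=b;cv2.imwrite('pics/c3.png',o)
t=read_camera("top");t["W"]=np.linalg.inv(np.vstack([np.c_[cv2.Rodrigues(np.float64(t["rvec"]))[0],np.float64(t["tvec"]).ravel()],[0,0,0,1]]))
region_rect(t,"checking_stand",14);region_rect(t,"paste_jar",42)
```

```text
checking_stand 0.74 circle [[681.9, -223.2], 78.0] rect [[685.6, -225.5], [96.4, 143.8], 81.1]
paste_jar 0.76 circle [[681.0, -24.6], 29.9] rect [[681.0, -22.2], [50.4, 57.8], 89.5]
```

View pics/c3.png

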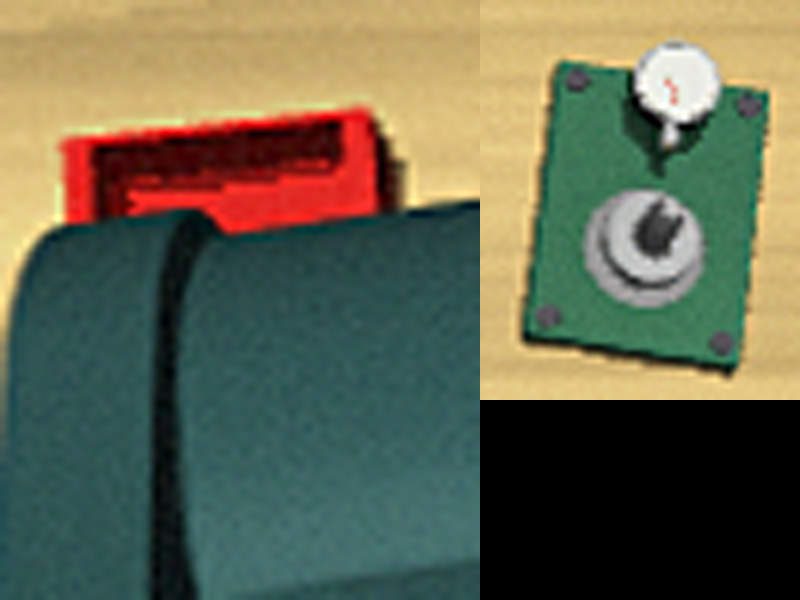

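The bin is hidden behind the arm here, so I'll check the washer later. The stand is yawed about −9°, with its gauge on the far side. I'll lift the pulley, turn −1.8 units, and stop past the spindle so the wrist camera sees it.

Emit:
{"method": "servo_tool", "body": {"targets": [[[0, 0, 8, 0, 0, 0, 50], [0, 0, 28, 0, 0, 0, 50], [0, 0, 55, 0, 0, 0, 50], [22, -22, 65, 0, 0, 0, 50], [49, -48, 65, 0, 0, -0.6, 50], [76, -74, 65, 0, 0, -1.2, 50], [103, -101, 60, 0, 0, -1.8, 50], [130, -128, 55, 0, 0, -1.8, 50]]]}}

```text
time_s: 13.3
tcp_pos: [575.3, -78.5, 216.8]
orientation: [0.0, 0.081, 0.997, 0.0]
ft_force: [0.7, 1.2, -2.1]
grip_width: 0.647
grip_force: 30.1
```

Emit:
{"method": "servo_tool", "body": {"targets": [[[27, -27, -5, 0, 0, 0, 50], [54, -54, -10, 0, 0, 0, 50], [81, -81, -20, 0, 0, 0, 50], [108, -108, -30, 0, 0, 0, 50], [135, -135, -40, 0, 0, 0, 50], [150, -148, -45, 0, 0, 0, 50], [150, -148, -45, 0, 0, 0, 50], [150, -148, -45, 0, 0, 0, 50]]]}}

```text
time_s: 13.97
tcp_pos: [723.7, -226.2, 170.2]
orientation: [-0.001, 0.08, 0.997, -0.0]
ft_force: [-0.1, 0.1, -2.3]
grip_width: 0.648
grip_force: 30.2
```

Run:
```python
from h import *
s,p=wrist('w6');print(s["time_s"],s["tcp_pos"],s["orientation"],s["grip_width"],s["grip_force"],s["ft_force"])
region_rect(p,"checking_stand",14);pin(p,"checking_stand","pulley")
t=read_camera("top");save(t,'t4');pin(t,"fan","washer","checking_stand")
```

```text
13.9667 [ 723.74261098 -226.21474343  170.22448752] [-9.14127375e-04  8.04632574e-02  9.96757142e-01 -1.68215359e-04] 0.6484568729660714 30.169723107246682 [-0.07176756  0.12185159 -2.25621144]
checking_stand 0.56 circle [[680.0, -226.8], 74.9] rect [[680.1, -226.7], [92.1, 122.0], 80.5]
checking_stand [([664.2, -223.1, -2.1], 0.97)]
pulley [([724.4, -225.7, 177.7], 0.93)]
fan []
washer [([641.6, 229.4, 2.2], 0.61)]
checking_stand []
```

View pics/w6.png

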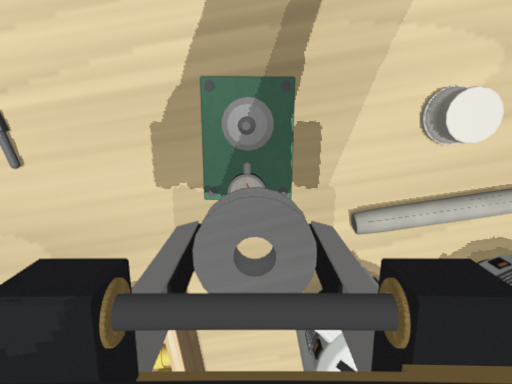

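The stand's spindle shows at (247,124), the held pulley's bore at (255,256), and the top camera confirms the washer in the bin. Next I'll measure the spindle and bore axes.

Run:
```python
from h import *
s,p=wrist()
g=cv2.cvtColor(p["color"],cv2.COLOR_BGR2GRAY);hsv=cv2.cvtColor(p["color"],cv2.COLOR_BGR2HSV)
# grey (non-green) disc of the seat
m=((hsv[...,1]<70)).astype(np.uint8);m[:90]=0;m[160:]=0;m[:,:210]=0;m[:,285:]=0
n,l,st,ce=cv2.connectedComponentsWithStats(m);i=1+np.argmax(st[1:,4]);print('seat px',st[i],ce[i])
c=max(cv2.findContours((l==i).astype(np.uint8),0,1)[0],key=cv2.contourArea)
w=px2w(p,c[:,0],30).astype(np.float32);print('seat@30',cv2.minEnclosingCircle(w))
w=region_rect(p,"pulley",s["tcp_pos"][2]+28)
cv2.imwrite('pics/c6.png',np.hstack([cv2.resize(p["color"][95:155,215:280],(390,360),interpolation=cv2.INTER_CUBIC),cv2.resize(p["color"][185:305,190:320],(390,360),interpolation=cv2.INTER_CUBIC)]))
W=np.linalg.inv(p["W"])
def proj(x):
    x=np.array(x,float);return cv2.projectPoints(x[None],cv2.Rodrigues(W[:3,:3])[0],W[:3,3],np.float64(p["camera_matrix"]),np.float64(p["distortion"]))[0].ravel()
for z in(30,56,68):print(z,proj([664,-225,z]))
```

```text
seat px [ 220   96   52   55 2257] [245.48249889 122.80106336]
seat@30 ((663.732421875, -224.09140014648438), 25.304473876953125)
pulley 0.94 circle [[721.1, -224.7], 32.4] rect [[716.2, -223.8], [60.9, 54.4], 79.8]
30 [244.61062429 123.79960041]
56 [243.76119643 124.675773  ]
68 [243.31706928 125.13385541]
```

View pics/c6.png

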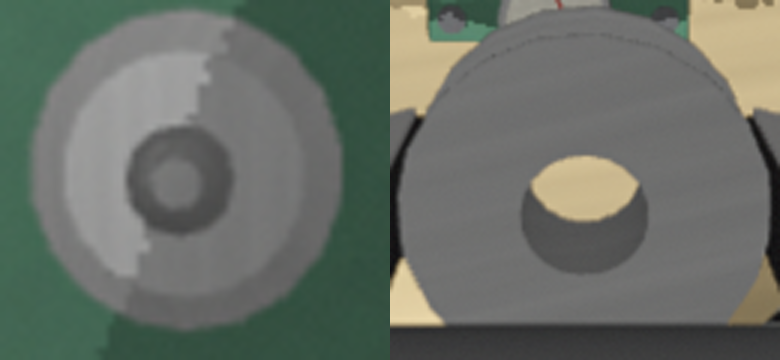

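Run:
```python
from h import *
s,p=wrist();z=s["tcp_pos"][2];print(s["tcp_pos"])
print('bore',px2w(p,[[254.8,256.3]],z+28),'seat',px2w(p,[[245.5,123.9]],30),'tip',px2w(p,[[245,125]],68))
```

```text
[ 724.03720781 -225.14705692  171.38523487]
bore [[ 723.95991968 -225.39345342]] seat [[ 664.1549686  -224.45520881]] tip [[ 664.05630228 -223.8586777 ]]
```

Emit:
{"method": "servo_tool", "body": {"targets": [[[-35, 1, -10, 0, 0, 0, 50], [-60, 1.5, -40, 0, 0, 0, 50], [-60, 1.5, -70, 0, 0, 0, 50], [-60, 1.5, -92, 0, 0, 0, 50], [-60, 1.5, -95, 0, 0, 0, 50], [-60, 1.5, -95, 0, 0, 0, 50]]]}}

```text
time_s: 15.02
tcp_pos: [663.6, -223.7, 75.3]
orientation: [-0.001, 0.08, 0.997, 0.0]
ft_force: [0.5, -0.4, -2.9]
grip_width: 0.65
grip_force: 30.2
```

Emit:
{"method": "servo_tool", "body": {"targets": [[[0, 0, 0, 0, 0, 0, 50]]]}}

```text
time_s: 15.1
tcp_pos: [664.8, -224.3, 77.4]
orientation: [0.001, 0.08, 0.997, -0.0]
ft_force: [-0.1, -1.3, -2.4]
grip_width: 0.648
grip_force: 30.2
```

Emit:
{"method": "servo_tool", "body": {"targets": [[[0, 0, 0, 0, 0, 0, 50]]]}}

```text
time_s: 15.18
tcp_pos: [665.1, -224.4, 77.9]
orientation: [0.001, 0.08, 0.997, -0.0]
ft_force: [0.1, -0.5, -2.3]
grip_width: 0.649
grip_force: 30.2
```

Run:
```python
from h import *
s,p=wrist('w7');print(s["tcp_pos"],s["ft_force"])
cv2.imwrite('pics/c7.png',cv2.resize(p["color"][150:320,170:340],(640,600)[:1]*1+(600,) if 0 else (600,600),interpolation=cv2.INTER_CUBIC))
```

```text
[ 665.06532382 -224.43891478   77.86720725] [ 0.13644469 -0.53032775 -2.33704939]
```

View pics/c7.png

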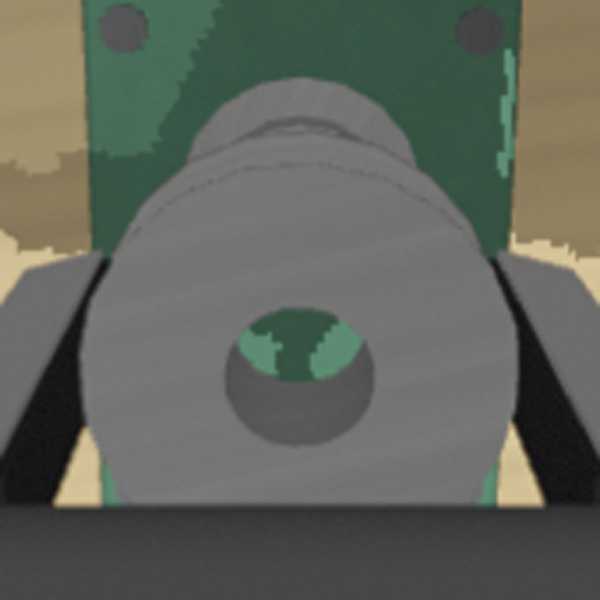

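The bore and the seat line up laterally. I'll descend in steps, watching the force.

Emit:
{"method": "servo_tool", "body": {"targets": [[[-0.8, 0.2, -8, 0, 0, 0, 50], [-0.8, 0.2, -16, 0, 0, 0, 50], [-0.8, 0.2, -24, 0, 0, 0, 50], [-0.8, 0.2, -32, 0, 0, 0, 50], [-0.8, 0.2, -38, 0, 0, 0, 50], [-0.8, 0.2, -42, 0, 0, 0, 50], [-0.8, 0.2, -42, 0, 0, 0, 50]]]}}

```text
time_s: 15.82
tcp_pos: [662.7, -223.6, 32.8]
orientation: [-0.001, 0.08, 0.997, 0.0]
ft_force: [0.2, 0.6, -3.0]
grip_width: 0.651
grip_force: 30.2
```

Emit:
{"method": "servo_tool", "body": {"targets": [[[0, 0, 0, 0, 0, 0, 50], [0, 0, -2, 0, 0, 0, 50], [0, 0, -4, 0, 0, 0, 50], [0, 0, -6, 0, 0, 0, 50], [0, 0, -7, 0, 0, 0, 50], [0, 0, -7, 0, 0, 0, 50]]]}}

```text
time_s: 16.32
tcp_pos: [663.1, -223.7, 26.8]
orientation: [-0.0, 0.08, 0.997, 0.0]
ft_force: [0.6, 0.3, -3.6]
grip_width: 0.645
grip_force: 30.2
```

Emit:
{"method": "servo_tool", "body": {"targets": [[[0, 0, 0, 0, 0, 0, 50]]]}}

```text
time_s: 16.4
tcp_pos: [663.2, -223.8, 27.1]
orientation: [-0.0, 0.08, 0.997, -0.0]
ft_force: [-0.9, 0.5, -3.4]
grip_width: 0.649
grip_force: 30.2
```

Still no contact, so I'll creep down to touch.

Emit:
{"method": "servo_tool", "body": {"targets": [[[0, 0, -1, 0, 0, 0, 50], [0, 0, -2, 0, 0, 0, 50], [0, 0, -2, 0, 0, 0, 50]]]}}

```text
time_s: 16.65
tcp_pos: [663.2, -223.7, 24.9]
orientation: [-0.0, 0.08, 0.997, -0.0]
ft_force: [0.6, -0.2, -3.1]
grip_width: 0.65
grip_force: 30.2
```

Emit:
{"method": "servo_tool", "body": {"targets": [[[0, 0, -0.5, 0, 0, 0, 50], [0, 0, -1, 0, 0, 0, 50], [0, 0, -1, 0, 0, 0, 50]]]}}

```text
time_s: 16.9
tcp_pos: [663.3, -223.8, 24.1]
orientation: [0.0, 0.08, 0.997, -0.0]
ft_force: [0.2, 0.1, -2.5]
grip_width: 0.645
grip_force: 30.2
```

Emit:
{"method": "servo_tool", "body": {"targets": [[[0, 0, -0.5, 0, 0, 0, 50], [0, 0, -1, 0, 0, 0, 50], [0, 0, -1, 0, 0, 0, 50]]]}}

```text
time_s: 17.15
tcp_pos: [663.3, -223.8, 24.0]
orientation: [0.0, 0.08, 0.997, 0.0]
ft_force: [-5.8, 2.9, 10.7]
grip_width: 0.647
grip_force: 30.3
```

Emit:
{"method": "servo_tool", "body": {"targets": [[[0, 0, -0.5, 0, 0, 0, 50], [0, 0, -1, 0, 0, 0, 50], [0, 0, -1, 0, 0, 0, 50]]]}}

```text
time_s: 17.4
tcp_pos: [663.4, -223.8, 23.9]
orientation: [0.0, 0.08, 0.997, 0.0]
ft_force: [-11.1, 5.5, 24.3]
grip_width: 0.647
grip_force: 30.4
```

It made contact at TCP 24.0, exactly the seat height. I'll ease off, release and retreat upwards.

Emit:
{"method": "servo_tool", "body": {"targets": [[[0, 0, 1.2, 0, 0, 0, 50], [0, 0, 1.5, 0, 0, 0, 60], [0, 0, 1.5, 0, 0, 0, 75], [0, 0, 1.5, 0, 0, 0, 84], [0, 0, 1.5, 0, 0, 0, 84], [0, 0, 10, 0, 0, 0, 84], [0, 0, 40, 0, 0, 0, 84], [0, 0, 80, 0, 0, 0, 84]]]}}

```text
time_s: 18.07
tcp_pos: [661.6, -223.2, 100.7]
orientation: [-0.002, 0.08, 0.997, 0.0]
ft_force: [0.2, 1.0, 0.5]
grip_width: 0.895
grip_force: 0.0
```

Emit:
{"method": "servo_tool", "body": {"targets": [[[0, 10, 40, 0, 0, 0, 84], [-15, 30, 75, 0, 0, 0, 80], [-40, 60, 100, 0, 0, 0.6, 70], [-65, 92, 110, 0, 0, 1.2, 65], [-90, 124, 110, 0, 0, 1.8, 65], [-115, 156, 110, 0, 0, 1.8, 65], [-140, 188, 110, 0, 0, 1.8, 65], [-165, 220, 110, 0, 0, 1.8, 65]]]}}

```text
time_s: 18.73
tcp_pos: [497.6, -3.7, 212.6]
orientation: [0.0, 0.002, 1.0, 0.0]
ft_force: [0.9, 0.5, -0.7]
grip_width: 0.689
grip_force: 0.0
```

Emit:
{"method": "servo_tool", "body": {"targets": [[[-25, 25, 0, 0, 0, 0, 65], [-45, 48, 0, 0, 0, 0, 65], [-45, 53, 0, 0, 0, 0, 65], [-45, 53, 0, 0, 0, 0, 65], [-45, 53, 0, 0, 0, 0, 65]]]}}

```text
time_s: 19.15
tcp_pos: [454.6, 47.8, 212.6]
orientation: [0.001, 0.001, 1.0, 0.0]
ft_force: [1.0, -1.3, -0.5]
grip_width: 0.694
grip_force: 0.0
```

Run:
```python
from h import *
s,p=wrist('w8');print(s["time_s"],s["tcp_pos"],s["orientation"])
region_rect(p,"fan",155);pin(p,"fan")
t=read_camera("top");save(t,'t5');pin(t,"pulley","paste_jar","washer")
v=read_camera("side");save(v,'s5');pin(v,"pulley","checking_stand")
o=np.hstack([cv2.resize(p["color"],(400,300)),cv2.resize(v["color"][230:310,265:372],(400,300),interpolation=cv2.INTER_CUBIC)]);cv2.imwrite('pics/c8.png',o)
```

```text
19.15 [454.60357903  47.84585839 212.62241222] [5.38101315e-04 1.42611023e-03 9.99998832e-01 1.09878829e-04]
fan 0.96 circle [[444.7, 49.1], 48.0] rect [[444.6, 49.0], [95.2, 94.8], 63.8]
fan [([448.1, 48.9, 141.6], 0.97)]
pulley [([664.8, -224.9, 27.7], 0.92)]
paste_jar [([688.7, -21.4, -0.4], 0.9)]
washer []
pulley [([662.1, -222.1, 33.2], 0.79), ([448.3, 49.9, 0.0], 0.2)]
checking_stand [([430.2, -297.7, 1.6], 0.66)]
```

View pics/c8.png

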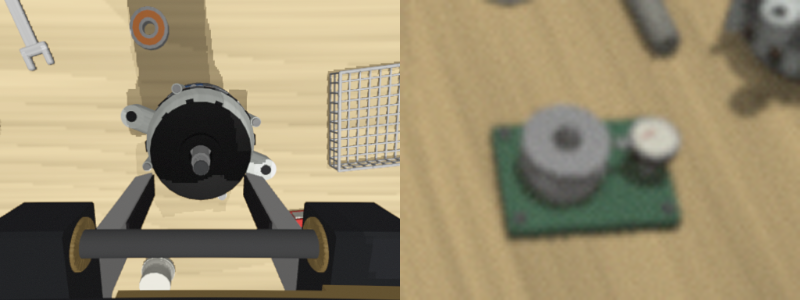

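The pulley sits on the stand's seat (right panel), and the fan is bare on the shaft (left panel). Now I'll grip the hub above the disc.

Emit:
{"method": "servo_tool", "body": {"targets": [[[-10.5, 1.4, 0, 0, 0, 0, 65], [-10.5, 1.4, -20, 0, 0, 0, 65], [-10.5, 1.4, -40, 0, 0, 0, 65], [-10.5, 1.4, -50, 0, 0, 0, 65], [-10.5, 1.4, -54, 0, 0, 0, 65], [-10.5, 1.4, -54, 0, 0, 0, 65]]]}}

```text
time_s: 20.15
tcp_pos: [443.1, 49.5, 157.7]
orientation: [-0.001, 0.002, 1.0, -0.0]
ft_force: [-0.8, 1.5, 0.1]
grip_width: 0.695
grip_force: 0.0
```

Emit:
{"method": "servo_tool", "body": {"targets": [[[0, 0, 0, 0, 0, 0, 65]]]}}

```text
time_s: 20.23
tcp_pos: [443.8, 49.6, 158.6]
orientation: [0.0, 0.002, 1.0, -0.0]
ft_force: [0.5, 0.0, -0.5]
grip_width: 0.693
grip_force: 0.0
```

Emit:
{"method": "servo_tool", "body": {"targets": [[[0, 0, -1.5, 0, 0, 0, 55], [0, 0, -2, 0, 0, 0, 40], [0, 0, -2, 0, 0, 0, 30], [0, 0, -2, 0, 0, 0, 30], [0, 0, -2, 0, 0, 0, 30], [0, 0, -2, 0, 0, 0, 30]]], "newtons": 35}}

```text
time_s: 20.73
tcp_pos: [443.7, 49.6, 156.3]
orientation: [0.0, 0.001, 1.0, 0.0]
ft_force: [-0.1, 0.3, 3.9]
grip_width: 0.42
grip_force: 35.0
```

Emit:
{"method": "servo_tool", "body": {"targets": [[[0, 0, 0, 0, 0, 0, 30], [0, 0, 0, 0, 0, 0, 30]]]}}

```text
time_s: 20.9
tcp_pos: [443.7, 49.6, 156.3]
orientation: [0.0, 0.002, 1.0, 0.0]
ft_force: [-2.2, 0.2, 6.0]
grip_width: 0.417
grip_force: 35.0
```

Emit:
{"method": "servo_tool", "body": {"targets": [[[0, 0, 6, 0, 0, 0, 30], [0, 0, 20, 0, 0, 0, 30], [0, 0, 40, 0, 0, 0, 30], [0, 0, 60, 0, 0, 0, 30], [0, 0, 76, 0, 0, 0, 30], [0, 0, 84, 0, 0, 0, 30], [-1, 18, 86, 0, 0, 0, 30], [-2, 40, 86, 0, 0, 0, 30]]]}}

```text
time_s: 21.57
tcp_pos: [441.8, 89.1, 242.7]
orientation: [0.001, 0.003, 1.0, 0.0]
ft_force: [0.7, 0.4, -1.7]
grip_width: 0.417
grip_force: 35.0
```

Emit:
{"method": "servo_tool", "body": {"targets": [[[-2, 28, 0, 0, 0, 0, 30], [-4, 56, 0, 0, 0, 0, 30], [-6, 84, -5, 0, 0, 0, 30], [-8, 112, -20, 0, 0, 0, 30], [-10, 142, -40, 0, 0, 0, 30], [-12, 170, -60, 0, 0, 0, 30], [-14, 196, -75, 0, 0, 0, 30], [-15, 210, -80, 0, 0, 0, 30]]]}}

```text
time_s: 22.23
tcp_pos: [424.7, 301.7, 159.4]
orientation: [-0.001, 0.0, 1.0, -0.001]
ft_force: [0.5, 0.7, -2.1]
grip_width: 0.417
grip_force: 35.0
```

Emit:
{"method": "servo_tool", "body": {"targets": [[[0, 8, -20, 0, 0, 0, 30], [0, 12, -40, 0, 0, 0, 30], [0, 12, -60, 0, 0, 0, 30], [0, 12, -60, 0, 0, 0, 30], [0, 12, -60, 0, 0, 0, 30]]]}}

```text
time_s: 22.65
tcp_pos: [426.5, 310.8, 102.0]
orientation: [-0.0, 0.002, 1.0, -0.001]
ft_force: [0.3, 0.6, -0.6]
grip_width: 0.418
grip_force: 35.0
```

Run:
```python
from h import *
s,p=wrist('w9');print(s["time_s"],s["tcp_pos"],s["grip_width"],s["grip_force"],s["ft_force"])
region_rect(p,"wash_basket",28);pin(p,"wash_basket","fan")
t=read_camera("top");save(t,'t9');pin(t,"wash_basket","fan")
o=np.hstack([cv2.resize(p["color"],(440,330)),cv2.resize(t["color"][200:300,70:178],(356,330),interpolation=cv2.INTER_CUBIC)]);cv2.imwrite('pics/c9.png',o)
```

```text
22.65 [426.52141978 310.78888781 102.01623097] 0.4178417657274277 34.999579028226435 [ 0.27161779  0.57630049 -0.58984376]
wash_basket 0.56 circle [[418.5, 310.5], 93.6] rect [[417.9, 310.8], [126.0, 143.9], 6.3]
wash_basket []
fan [([429.4, 307.8, 87.2], 0.79)]
wash_basket [([423.7, 317.0, 1.1], 0.69)]
fan [([427.5, 309.2, 85.0], 0.49), ([425.0, 313.6, 0.2], 0.19)]
```

View pics/c9.png

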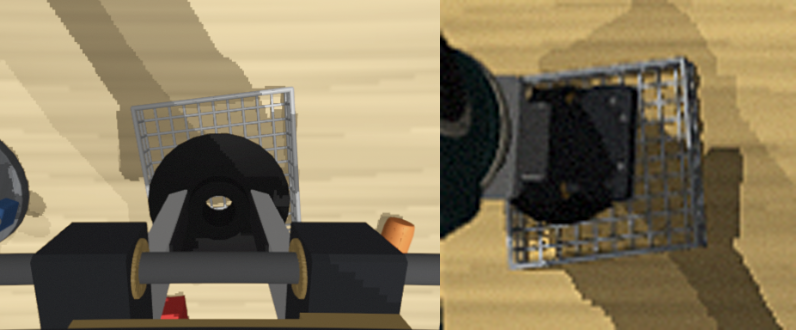

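The fan is level over the basket and centred within the 19 mm margin. I'll lower it, then creep to contact.

Emit:
{"method": "servo_tool", "body": {"targets": [[[0, 1, -20, 0, 0, 0, 30], [0, 1, -40, 0, 0, 0, 30], [0, 1, -55, 0, 0, 0, 30], [0, 1, -67, 0, 0, 0, 30], [0, 1, -74, 0, 0, 0, 30], [0, 1, -76, 0, 0, 0, 30], [0, 1, -76, 0, 0, 0, 30], [0, 1, -76, 0, 0, 0, 30]]]}}

```text
time_s: 23.67
tcp_pos: [427.0, 312.8, 26.7]
orientation: [0.0, 0.002, 1.0, 0.0]
ft_force: [0.3, -0.4, -1.8]
grip_width: 0.416
grip_force: 35.0
```

Emit:
{"method": "servo_tool", "body": {"targets": [[[0, 0, -0.5, 0, 0, 0, 30], [0, 0, -1, 0, 0, 0, 30], [0, 0, -1.5, 0, 0, 0, 30], [0, 0, -1.5, 0, 0, 0, 30]]]}}

```text
time_s: 24.0
tcp_pos: [426.6, 312.7, 24.7]
orientation: [0.0, 0.001, 1.0, 0.0]
ft_force: [0.8, -0.2, -1.7]
grip_width: 0.416
grip_force: 35.0
```

Emit:
{"method": "servo_tool", "body": {"targets": [[[0, 0, -0.5, 0, 0, 0, 30], [0, 0, -1, 0, 0, 0, 30], [0, 0, -1, 0, 0, 0, 30]]]}}

```text
time_s: 24.25
tcp_pos: [426.6, 312.5, 23.5]
orientation: [-0.0, 0.001, 1.0, -0.0]
ft_force: [0.3, -0.8, -1.7]
grip_width: 0.416
grip_force: 35.0
```

Emit:
{"method": "servo_tool", "body": {"targets": [[[0, 0, -0.5, 0, 0, 0, 30], [0, 0, -1, 0, 0, 0, 30], [0, 0, -1, 0, 0, 0, 30]]]}}

```text
time_s: 24.5
tcp_pos: [426.5, 312.5, 22.4]
orientation: [-0.0, 0.002, 1.0, -0.0]
ft_force: [-0.3, 1.3, -1.9]
grip_width: 0.419
grip_force: 35.0
```

Emit:
{"method": "servo_tool", "body": {"targets": [[[0, 0, -0.5, 0, 0, 0, 30], [0, 0, -0.8, 0, 0, 0, 30], [0, 0, -0.8, 0, 0, 0, 30]]]}}

```text
time_s: 24.75
tcp_pos: [426.6, 312.6, 22.3]
orientation: [-0.0, 0.002, 1.0, 0.0]
ft_force: [-3.2, -2.9, 11.5]
grip_width: 0.42
grip_force: 35.0
```

Contact on the floor at TCP 22.3, as expected. Release and retreat.

Emit:
{"method": "servo_tool", "body": {"targets": [[[0, 0, 0.5, 0, 0, 0, 38], [0, 0, 0.6, 0, 0, 0, 50], [0, 0, 0.6, 0, 0, 0, 58], [0, 0, 0.6, 0, 0, 0, 58], [0, 0, 12, 0, 0, 0, 58], [0, 0, 45, 0, 0, 0, 58], [0, 0, 85, 0, 0, 0, 58], [0, 0, 125, 0, 0, 0, 58]]]}}

```text
time_s: 25.42
tcp_pos: [426.2, 311.9, 148.7]
orientation: [-0.0, 0.002, 1.0, -0.001]
ft_force: [0.8, 0.2, 0.2]
grip_width: 0.615
grip_force: 0.0
```

Emit:
{"method": "servo_tool", "body": {"targets": [[[-20, 20, 30, 0, 0, 0, 58], [-35, 50, 60, 0, 0, 0, 58], [-50, 85, 80, 0, 0, 0, 58], [-60, 120, 80, 0, 0, 0, 58], [-70, 155, 80, 0, 0, 0, 58], [-80, 190, 80, 0, 0, 0, 58], [-80, 200, 80, 0, 0, 0, 58], [-80, 200, 80, 0, 0, 0, 58]]]}}

```text
time_s: 26.08
tcp_pos: [345.0, 514.9, 226.8]
orientation: [-0.0, -0.0, 1.0, -0.0]
ft_force: [1.1, 0.5, -0.3]
grip_width: 0.619
grip_force: 0.0
```

Run:
```python
from h import *
t=read_camera("top");pin(t,"fan","pulley","washer","nut","paste_jar")
v=read_camera("side");pin(v,"fan","pulley","washer","nut")
o=np.hstack([cv2.resize(t["color"][115:305,75:400],(500,292),interpolation=cv2.INTER_CUBIC),cv2.resize(v["color"][140:195,160:217],(300,292),interpolation=cv2.INTER_CUBIC)]);cv2.imwrite('pics/c10.png',o)
```

```text
fan [([430.5, 310.0, 5.0], 0.82)]
pulley [([660.1, -225.3, 26.5], 0.72)]
washer [([643.9, 228.8, 3.6], 0.71), ([660.2, -224.3, 4.1], 0.25)]
nut [([432.5, -299.3, 2.6], 0.64)]
paste_jar [([687.2, -20.4, 0.8], 0.6)]
fan [([422.5, 315.1, 3.6], 0.56)]
pulley [([662.6, -222.5, 30.1], 0.72)]
washer [([641.9, 228.1, 5.5], 0.49)]
nut [([430.7, -300.4, 6.1], 0.41)]
```

View pics/c10.png

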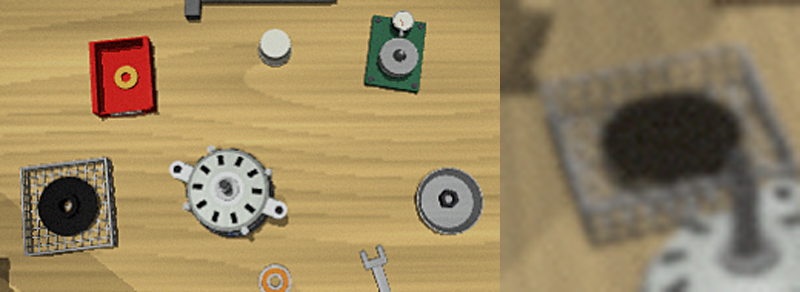

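Everything is in place: nut in the dish (448,198), washer in the bin (126,77), pulley on the stand (399,57), fan flat in the basket (68,206), and the jar unmoved.

```bash
python3 -c "
from station import *
print(job_done())"
```

```text
the job is handed in; nothing more can be done
None
```

The drive end is stripped in the order asked and the job is handed in: nut in the dish, washer in the scrap bin, pulley on the checking stand's seat, fan flat in the wash basket with its hub up, and the paste jar not disturbed, at about 26 s of the 106 s allowed.

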